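Fit the blender drive shaft into its off-centre sleeve

ROBOT

A 6-joint arm with a two-finger parallel gripper is mounted at the origin on the work surface. World frame = base frame: x ahead of the robot, y to its left, z up, the work surface at z = 0. Lengths are in mm, angles in degrees, forces in N, time in s.
With the tool pointing down it reaches from about 250 to 725 mm from the base axis. Payload 9.7 kg.
Tool frame: the origin (TCP) lies at the very end of the fingers, on their centre line; the grasp point (between the pads) lies r.tcp_to_grasp behind it (r.tcp_to_grasp is the distance from the TCP to the grasp point, in mm); x points along the fingers, y is the direction in which the jaws open and shut, and the axes are right-handed (so a half turn about x gives the same grasp; the last joint's range is limited). The gripper opens to 85 mm and grips with 20 to 120 N. Pads are 22 mm wide; open, the fingers measure 114 mm over their backs; the gripper's body (76 mm by 85 mm) begins 54 mm behind the grasp point. The pads swing forward as they close: fully open they stand 13 mm farther back than shut.
Start: joints at [-74.026, 4.979, 10.078, 95.1, 0, 90], TCP at [151.358, -528.76, 231.284] pointing down, gripper open.
Joint ranges: [-179.16, 179.16], [-48.56, 103.87], [-65.8, 70.77], [-126.05, 130.52], [-82.76, 87.17], [-180, 180]. Speed limits (degrees/s): [127.2, 127.2, 147.25, 180, 180, 180].

INTERFACE

Orientations are given as a 3x3 rotation matrix whose columns are the frame's x, y, z axes.
In Python, from cell import read_state, snapshot, camera_params, r, look_for, place_of gives the robot as it stands.
- The arm moves only by the tool play_rows, never from a script. Its argument "motion" is a list of rows, each a list of 3 entries, a list of its own where there are three numbers: the shift along the tool's x, y, z in cm, then the turn, a rotation vector about the tool's x, y, z in rad, then the finger opening in cm, from 0 to 8.54. In form: [[[tx, ty, tz], [ax, ay, az], grip], ...]. A call has 1 to 8 rows; each row is the pose to reach, as a shift and turn from the pose commanded when the call began, along the tool's axes at that moment; what a row does not reach only later rows make up. A row lasts 1/8 s, in which the tool goes at most 62.5 mm and 10.7 degrees, less where a joint would pass 70% of its speed; a pose out of reach is approached as far as the arm can. A call with a gripper value outside its range is refused whole. The fingers move at their own pace and stop on an object; "newtons" is the grip in N (left out, the last holds). Time passes only in rows, so rows that repeat a pose let the fingers close. It gives the time, the measured TCP pose, the force and the opening at its end, in the units of the state.
- read_state(): the state, without advancing time (a new reading comes with each control period).
- snapshot(name): name is "side" or "top" or "wrist"; returns the picture (480x640x3 uint8, red, green, blue); there is no depth.
- camera_params(name): a dict with "camera_matrix" (3x3 intrinsics, pixels), "xyz" and "attitude" of the camera in the world; the wrist camera has in their place "tool_from_camera" (4x4, takes a point from camera to tool coordinates, whose origin is the TCP and whose axes are the tool frame's). Camera axes: x right, y down, z forward; pixel columns grow to the right and rows downward; lengths in mm; the calibration is good to about 2 mm. A picture is of the moment at which its call begins: read the wrist's pose just before it. camera_params takes no time and is no camera call.
- r.job_done(): hands the job in, once; it reports no verdict.
Trained networks look in the newest picture that a camera, given by its name, has taken for a name from the list of things; names that differ only in an ending like _2 or _b are one class to them, and where a whole thing is asked for, a point or a joint stands for the part that bears it (a point fixed in the world has none). Each returns a list of dicts, best first, with "score" (0 to 1); they miss things now and then, are a little off and sometimes report something else, mostly with a low value. They report only what shows in the picture. A call takes as long as a camera call. They do not tell look-alikes from the thing itself.
- look_for(name, camera): "position" ([x, y, z] in mm, in world coordinates, good to about 4 mm: the middle of the surface that is visible of it).
- place_of(name, camera): "position" ([x, y, z] in mm, in world coordinates, good to about 4 mm: a listed point, or the origin of a listed thing).
The state is a dict: "clock": time; "joint_pos": joint angles; "qd": joint speeds; "joint_torque": joint torques, N m; "tcp_pos": TCP position; "orientation": TCP orientation; "ft_force": force on the tool from outside, world axes, zero at the start; "ft_torque": the same for the moment, N m; "opening": finger opening in mm.
Only numpy, scipy, OpenCV 4.12 (cv2) and the standard library are available. Lean on these libraries where they do the work, as an engineer would, in place of code of your own. Each camera call takes 0.05 s, during which the arm holds its last target.

TASK

Lift the black-headed steel drive shaft out of its grey rest and fit it into the bore of the round steel blender drive: tip it in edge-first, held clearly aslant with the leading edge of its foot in the bore, then straighten it and slide it down by hand until its collar sits fully home, upright, and let go. The fit is tight and the sleeve with the bore sits a little off the middle of the drive, so feel for it and be gentle: do not jam it, ram it or let it drop. Leave everything else on the counter where it is.

Things in the scene. Friction and masses are not known exactly. Their poses are not given: they have to be found in the camera images.
- shaft_grip (a point): Centre of the head of the loose drive shaft. From the foot up: steel pin 24 mm in diameter, 50 mm long (foot chamfered 1.5 mm), steel collar 36 mm across and 6 mm thick, black flat-sided head 32 (x) by 20 (y) by 48 mm high; 104 mm in all, 150 to 310 g. This point is 80 mm above the foot, 24 mm below the top; z runs from foot to head. It starts upright in the rest.
- shaft_foot (a point): Centre of the flat foot of the drive shaft, 50 mm below the underside of the collar, on the shaft's axis; same axes as shaft_grip.
- drive: The fixed blender drive: round steel housing 124 mm across, 75 mm high, three small lugs round it; origin at the centre of its underside, z up. In its open top, flush with it, an aluminium sleeve 68 mm across with the bore hangs in rubber. Contact between shaft and drive must stay below 15 N. Fully home, the collar lies on the sleeve and the foot is 25 mm above this origin.
- drive_top (a point): The middle of the drive housing at the height of its top, 75 mm above drive; it is not the bore's centre. The upright bore, 25 mm in diameter, 56 mm deep, with a sharp mouth at this height, has its axis 8 mm from this point, in a direction that differs every time and is not reported; the sleeve does not move sideways; pressed down, it gives 1 mm per 8 N, 4 mm at most.
- rest: The fixed grey plastic rest, a block 88 x 88 x 60 mm with a loose 29 mm hole in its top, in which the shaft stands at the start, collar on the block's top, foot 10 mm above the counter; origin at the centre of its underside. Rest and drive stand side by side, either one on the left.
- container: Bystander: teal plastic container with a clipped-on lid, 138 x 188 x 74 mm; origin under its middle.
- spoon: Bystander: grey silicone spoon lying on the counter between rest and drive, about 230 mm long, 14 mm high; origin on the counter under its handle, 85 mm from the bowl's centre; x runs towards the bowl.
- jar: Bystander: glass jar, 60 mm in diameter, 90 mm high; origin under its middle.
- bowl: Bystander: white bowl, 120 mm across, 45 mm high; origin under its middle.
- mug: Bystander: white mug, 80 mm across, 90 mm high, handle at its +y side; origin under its middle.
Mind the look-alikes: they are no part of the job. There is more than one size of the part that bears shaft_grip; the job needs the largest.

How it is judged (in metres and radians):
On the way:
1. the shaft's foot enters the bore edge-first: tilted by more than 0.12 rad (7 degrees) with the foot's centre less than 1 mm above the bore's mouth (angle between shaft_foot's own z axis and vertical above 0.12 rad and z of shaft_foot in the frame of drive below 0.076 m and horizontal distance between shaft_foot and drive below 0.02 m), for 0.1 s.
At the end, for the whole second after the job is handed in: the shaft stands in the drive's bore, fully home (foot within 2.5 mm of 25 mm above the drive's underside, so the collar lies on the sleeve), within 12 mm of the drive's axis, upright within 0.04 rad, released and at rest (z of shaft_foot in the frame of drive between 0.022 and 0.0275 m and horizontal distance between shaft_foot and drive below 0.012 m and angle between shaft_foot's own z axis and vertical below 0.04 rad and linear speed of shaft below 0.01 m/s); the robot touches nothing.
It fails at once if the shaft pressed or knocked against the drive with more than 15 N (contact force between shaft and drive above 15 N).
It fails at once if a bystander (container, spoon, jar, bowl or mug) shifted by more than 20 mm (distance of any of container, spoon, jar, bowl, mug from where it was at the start of the episode above 0.02 m).
It also fails if it takes over 72 s, if anything falls off the work surface, if the arm or the gripper's body presses on something with over 40 N, if the wrist force passes 120 N, or if a joint passes its speed limit or range.

## Working session

There is one attempt and no reset: what is moved stays moved. The work goes in short steps, Python scripts to look and compute and a tool call to move; the robot and the scene stay as the last step left them, time stands still between calls to the robot, and variables do not carry over. Pictures are saved under pics/ and viewed, and the job is handed in when it is done.

Besides the shell and the picture viewer there is one more tool, called after "Request:" as name(argument=value, ...), one argument or row to a line, values as JSON. play_rows: Moves the arm, as the interface text tells. Its arguments: {"type":"object","properties":{"motion":{"type":"array","items":{"type":"array"}},"newtons":{"type":"number"}},"required":["motion"]}

```bash
ls; mkdir -p pics; python3 - <<'E'
from cell import *
import cv2
print(read_state()); print(r.tcp_to_grasp)
for c in ["side","top","wrist"]:
    im=snapshot(c); cv2.imwrite(f"pics/a_{c}.png",im[:,:,::-1]); print(c,camera_params(c))
for n in ["shaft_grip","shaft_foot","drive","drive_top","rest","spoon","jar","bowl","mug","container"]:
    for c in ["top","side"]:
        print(n,c,[(d["score"],[round(float(x),1) for x in d["position"]]) for d in place_of(n,c)[:4]])
E
```

```text
pics
{'clock': 0.0, 'joint_pos': array([-7.40249904e+01,  5.01100576e+00,  1.00334365e+01,  9.50982477e+01,
        2.36046676e-03,  8.99998515e+01]), 'qd': array([ 0.01922477,  0.07723409, -0.03840037,  0.07632527,  0.05374452,
       -0.00995977]), 'joint_torque': array([-2.43595105e-04, -5.20380592e+01,  4.64814699e+01,  1.60084834e-02,
        5.98968904e-05,  2.67816830e-06]), 'tcp_pos': array([ 151.31905221, -528.53960641,  230.5748501 ]), 'orientation': array([[-3.24576689e-04,  2.75220312e-01, -9.61381129e-01],
       [ 1.28349152e-03, -9.61380273e-01, -2.75220500e-01],
       [-9.99999124e-01, -1.32325469e-03, -4.12013107e-05]]), 'ft_force': array([0.89227399, 0.23931579, 0.33560735]), 'ft_torque': array([-0.0106257 , -0.00613545,  0.03694996]), 'opening': 85.03027059188197}
18.700000000000003
side {'camera_matrix': array([[504.09243886,   0.        , 314.49567062],
       [  0.        , 504.09243886, 243.23339927],
       [  0.        ,   0.        ,   1.        ]]), 'xyz': array([113.44030811, 929.91654172, 727.03794585]), 'attitude': array([[-0.94643555, -0.16340694,  0.2
[... 1525 characters left out ...]
, [355.2, -337.8, -4.1])]
drive_top top [(0.64, [567.1, -164.8, 73.7]), (0.45, [516.7, 196.1, -1.6])]
drive_top side [(0.67, [571.1, -169.2, 77.3])]
rest top [(0.92, [519.2, 193.5, -2.8])]
rest side [(0.9, [516.0, 192.6, 0.2])]
spoon top [(0.61, [498.3, -0.9, 0.6]), (0.15, [539.2, -427.1, -1.9])]
spoon side [(0.66, [497.9, -1.7, -1.8])]
jar top [(0.73, [431.7, 350.8, -0.3])]
jar side [(0.87, [432.4, 353.6, -3.5])]
bowl top [(0.68, [357.2, -340.3, 2.7])]
bowl side [(0.79, [353.6, -335.1, -2.4])]
mug top [(0.6, [556.0, 392.8, -2.9]), (0.49, [569.8, -166.1, -2.1])]
mug side [(0.98, [551.1, 391.7, -1.6])]
container top [(0.55, [537.4, -430.8, 1.5])]
container side [(0.64, [535.5, -431.7, -0.7])]
```

View pics/a_top.png

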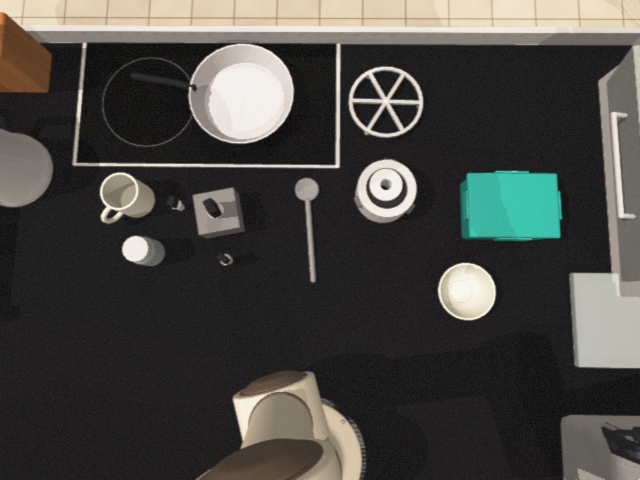

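View pics/a_side.png

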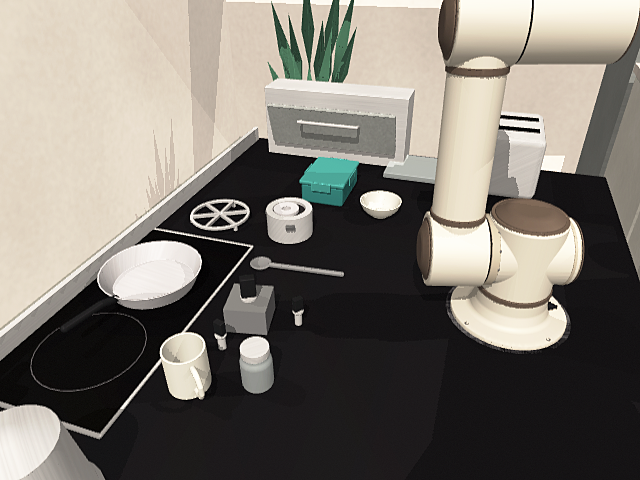

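View pics/a_wrist.png

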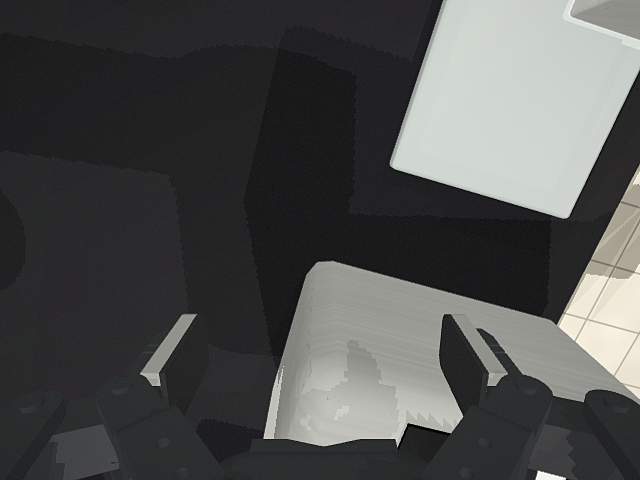

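The top view shows the rest with the shaft at (214,208), drive at (386,190) and small look-alikes at (178,204) and (226,259). I'll zoom in on both.

```bash
python3 - <<'E'
import cv2,numpy as np
t=cv2.imread("pics/a_top.png");s=cv2.imread("pics/a_side.png")
A=cv2.resize(t[180:245,185:250],(400,400),interpolation=2);B=cv2.resize(t[150:230,346:426],(400,400),interpolation=2)
cv2.imwrite("pics/z1.png",np.hstack([A,B]))
A=cv2.resize(s[265:335,215:285],(400,400),interpolation=2);B=cv2.resize(s[190:250,260:320],(400,400),interpolation=2)
cv2.imwrite("pics/z2.png",np.hstack([A,B]))
E
```

```text
(no output)
```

View pics/z1.png

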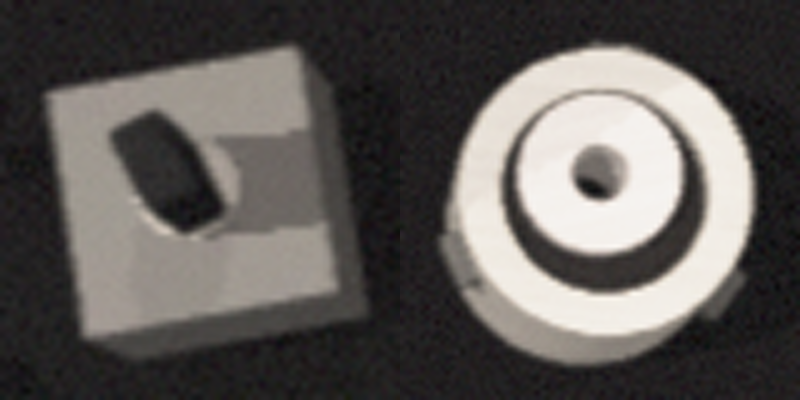

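View pics/z2.png

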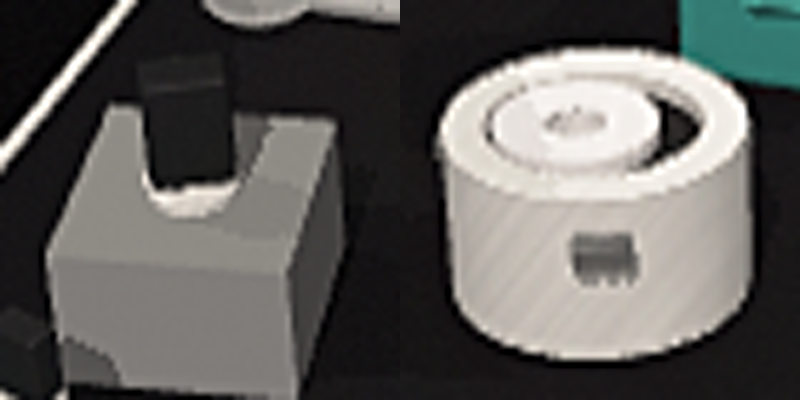

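```bash
cat > h.py <<'E'
import numpy as np, cv2, json
from scipy.spatial.transform import Rotation as R
from cell import *
def pose():
    s=read_state(); return np.array(s["tcp_pos"]),np.array(s["orientation"])
def to(p,Rt,p0,R0):
    """row entry in cm / rotvec"""
    return np.round(R0.T@(np.array(p)-p0)/10,3), np.round(R.from_matrix(R0.T@Rt).as_rotvec(),4)
def down(yaw):
    a=np.radians(yaw); x=np.array([0,0,-1.]); y=np.array([np.cos(a),np.sin(a),0]); return np.c_[x,y,np.cross(x,y)]
def shot(c,name):
    p,Rt=pose(); im=snapshot(c); cv2.imwrite(f"pics/{name}.png",im[:,:,::-1]); return im,p,Rt
def cam(c,p=None,Rt=None):
    q=camera_params(c);K=q["camera_matrix"]
    if c=="wrist":
        T=np.eye(4);T[:3,:3]=Rt;T[:3,3]=p;T=T@q["tool_from_camera"];return K,T[:3,3],T[:3,:3]
    return K,np.array(q["xyz"]),np.array(q["attitude"])
def ray(K,o,A,uv,z):
    d=A@np.linalg.solve(K,[uv[0],uv[1],1]); return o+d*(z-o[2])/d[2]
def proj(K,o,A,P):
    q=K@(A.T@(np.array(P)-o)); return q[:2]/q[2]
E
python3 - <<'E'
from h import *
p,_=pose(); R0=down(-74.026); p0=np.array([151.358,-528.76,231.284])
print(p-p0)
print(to([560,-166,190],down(-16),p0,R0))
for i in range(3): print(read_state()["tcp_pos"])
E
```

```text
[0.00710647 0.00364223 0.00370855]
(array([  4.128, -23.629, -49.269]), array([-1.0127,  0.    ,  0.    ]))
[ 151.36510647 -528.75635777  231.28770855]
[ 151.36510647 -528.75635777  231.28770855]
[ 151.36510647 -528.75635777  231.28770855]
```

Request:
play_rows(
  motion=[
    [[4.1,-23.6,-49.3],[-1.01,0,0],8.5],
    [[4.1,-23.6,-49.3],[-1.01,0,0],8.5],
    [[4.1,-23.6,-49.3],[-1.01,0,0],8.5],
    [[4.1,-23.6,-49.3],[-1.01,0,0],8.5],
    [[4.1,-23.6,-49.3],[-1.01,0,0],8.5],
    [[4.1,-23.6,-49.3],[-1.01,0,0],8.5],
    [[4.1,-23.6,-49.3],[-1.01,0,0],8.5],
    [[4.1,-23.6,-49.3],[-1.01,0,0],8.5],
  ],
)

```text
clock: 2.15
tcp_pos: [525.9, -196.4, 193.9]
orientation: [[0.001, 0.961, -0.278], [-0.0, -0.278, -0.961], [-1.0, 0.001, 0.0]]
ft_force: [-0.2, -0.9, 0.8]
opening: 85.3
```

```bash
python3 - <<'E'
from h import *
p,Rt=pose(); print(p,Rt.round(3)); print(read_state()["clock"])
print(to([560,-166,190],down(-16),p,Rt))
E
```

```text
[ 525.87658588 -196.36920791  193.91831251] [[ 0.001  0.961 -0.278]
 [-0.    -0.278 -0.961]
 [-1.     0.001  0.   ]]
2.15
(array([ 0.393,  2.433, -3.866]), array([-0.0026,  0.0002, -0.0006]))
```

Request:
play_rows(
  motion=[
    [[0.2,1.2,-2.0],[0,0,0],8.5],
    [[0.4,2.4,-3.9],[0,0,0],8.5],
    [[0.4,2.4,-3.9],[0,0,0],8.5],
    [[0.4,2.4,-3.9],[0,0,0],8.5],
  ],
)

```text
clock: 2.65
tcp_pos: [557.9, -168.1, 190.1]
orientation: [[-0.0, 0.96, -0.279], [-0.0, -0.279, -0.96], [-1.0, -0.0, 0.0]]
ft_force: [0.6, 0.1, 0.3]
opening: 85.3
```

```bash
python3 - <<'E'
from h import *
im,p,Rt=shot("wrist","b_w"); print(p,Rt.round(4)); print(read_state()["clock"])
for n in ["drive_top"]: print(place_of(n,"wrist"))
E
```

```text
[ 557.85153064 -168.07180725  190.10082495] [[-1.000e-04  9.602e-01 -2.792e-01]
 [-2.000e-04 -2.792e-01 -9.602e-01]
 [-1.000e+00 -0.000e+00  2.000e-04]]
2.7
[{'position': [572.5, -166.1, 77.6], 'score': 0.64}]
```

View pics/b_w.png

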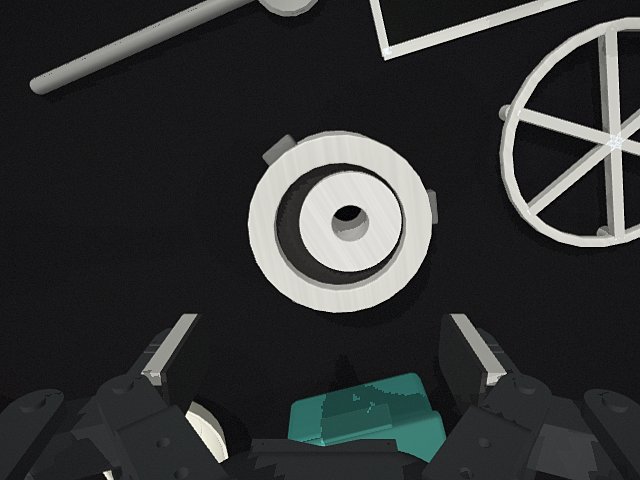

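The wrist view shows the drive centred at about (340,221), the sleeve at (351,220) and the bore mouth at (349,223). I'll fit circles on the z=75 plane.

```bash
cat > fit.py <<'E'
from h import *
from scipy.optimize import least_squares
def analyse(name,p,Rt,c0,z=75):
    g=cv2.GaussianBlur(cv2.imread(f"pics/{name}.png",0),(3,3),0).astype(float)
    K,o,A=cam("wrist",p,Rt)
    out={}
    c=np.array(c0,float)
    def radial(c,r0,r1,sign):
        pts=[]
        for t in np.linspace(0,2*np.pi,120,endpoint=False):
            rs=np.arange(r0,r1,.2)
            uv=np.array([proj(K,o,A,[c[0]+x*np.cos(t),c[1]+x*np.sin(t),z]) for x in rs])
            v=cv2.remap(g.astype(np.float32),uv[:,0].astype(np.float32)[None],uv[:,1].astype(np.float32)[None],1)[0]
            d=np.gradient(v)*sign
            k=np.argmax(d)
            if d[k]>3: pts.append([c[0]+rs[k]*np.cos(t),c[1]+rs[k]*np.sin(t)])
        return np.array(pts)
    def circ(P,r):
        f=lambda q:np.hypot(*(P-q[:2]).T)-r
        s=least_squares(f,P.mean(0),loss="soft_l1",f_scale=.4)
        return s.x,np.median(abs(s.fun)),len(P)
    def circf(P):
        f=lambda q:np.hypot(*(P-q[:2]).T)-q[2]
        s=least_squares(f,[*P.mean(0),20],loss="soft_l1",f_scale=.4)
        return s.x,np.median(abs(s.fun))
    bore=c
    for it in range(3):
        P=radial(bore,8,17,1); bore,e,n=circ(P,12.5)
    print("bore",bore,e,n,circf(P)); 
    P=radial(bore,27,40,-1); print("sleeve",circ(P,34),circf(P))
    P=radial(bore,50,74,-1); s=circ(P,62); P=radial(s[0],56,68,-1); print("outer",circ(P,62),circf(P))
    return bore
E
python3 - <<'E'
from fit import *
p=np.array([557.85153064,-168.07180725,190.10082495])
s=read_state();print(s["tcp_pos"]);Rt=s["orientation"]
K,o,A=cam("wrist",p,Rt); c=ray(K,o,A,(349,223),75);print(c)
analyse("b_w",p,Rt,c[:2])
K,o,A=cam("top");print("top cam",ray(K,o,A,(386,184.4),75))
E
```

```text
[ 557.7971205  -168.21286524  190.28361342]
[ 576.23183369 -164.09041495   75.        ]
bore [ 576.6659634  -164.39190642] 0.10061678184067269 120 (array([ 576.66590557, -164.39187994,   12.49666701]), np.float64(0.10143492085606631))
sleeve (array([ 576.69691012, -164.3204133 ]), np.float64(0.2727367137531438), 120) (array([ 576.71607072, -164.27686938,   34.29415925]), np.float64(0.19629340595428957))
outer (array([ 569.11005094, -165.99375262]), np.float64(0.5017756014199541), 120) (array([ 569.0963815 , -166.21472969,   61.62525262]), np.float64(0.19505534029837435))
top cam [ 576.76013638 -162.82108282   75.        ]
```

```bash
python3 - <<'E'
from h import *
s=read_state();print(s["joint_pos"],s["clock"])
p,Rt=s["tcp_pos"],s["orientation"]
K,o,A=cam("top")
# head top corners from zoom (crop origin 185,180, scale 65/400) at z=114
for q in [(110,130),(158,110),(222,212),(180,232)]:
    print(ray(K,o,A,(185+q[0]*65/400,180+q[1]*65/400),114))
print(to([577,-165,150],down(73.8),p,Rt),Rt[:,1])
E
```

```text
[-1.67767056e+01  8.80295825e+00  9.72370775e+00  9.08986929e+01
 -9.89499401e-03  8.94637910e+01] 2.75
[528.78111638 211.52457134 114.        ]
[535.61731683 196.02044396 114.        ]
[501.85151104 173.57484532 114.        ]
[495.09352114 187.04988137 114.        ]
(array([ 4.029,  1.752, -0.846]), array([-1.5715e+00,  4.0000e-04, -2.0000e-04])) [ 9.60096185e-01 -2.79669749e-01  3.83327422e-04]
```

Request:
play_rows(
  motion=[
    [[2.0,1.8,-0.8],[-0.18,0,0],8.5],
    [[2.0,1.8,-0.8],[-0.36,0,0],8.5],
    [[2.0,1.8,-0.8],[-0.54,0,0],8.5],
    [[2.0,1.8,-0.8],[-0.72,0,0],8.5],
    [[2.0,1.8,-0.8],[-0.9,0,0],8.5],
    [[2.0,1.8,-0.8],[-1.08,0,0],8.5],
    [[2.0,1.8,-0.8],[-1.26,0,0],8.5],
    [[2.0,1.8,-0.8],[-1.44,0,0],8.5],
  ],
)

```text
clock: 3.75
tcp_pos: [577.4, -165.5, 170.3]
orientation: [[0.0, 0.397, 0.918], [-0.0, 0.918, -0.397], [-1.0, -0.0, 0.0]]
ft_force: [-0.5, 0.5, -0.0]
opening: 84.9
```

Request:
play_rows(
  motion=[
    [[0,0,0],[-0.18,0,0],8.5],
    [[0,0,0],[-0.36,0,0],8.5],
    [[0,0,0],[-0.54,0,0],8.5],
    [[0,0,0],[-0.72,0,0],8.5],
    [[0,0,0],[-0.9,0,0],8.5],
    [[0,0,0],[-0.96,0,0],8.5],
    [[0,0,0],[-0.96,0,0],8.5],
    [[0,0,0],[-0.96,0,0],8.5],
  ],
)

```text
clock: 4.75
tcp_pos: [577.7, -165.0, 170.1]
orientation: [[0.0, -0.518, 0.855], [-0.0, 0.855, 0.518], [-1.0, -0.0, 0.0]]
ft_force: [0.1, 0.2, -0.3]
opening: 85.1
```

```bash
python3 - <<'E'
from fit import *
s=read_state();print(s["joint_pos"],s["clock"])
im,p,Rt=shot("wrist","c_w"); print(p,Rt.round(4))
analyse("c_w",p,Rt,(576.7,-164.4))
E
```

```text
[-1.59421823e+01  1.11615367e+01  1.01827166e+01  8.90058628e+01
 -1.17488628e-03 -4.71696105e+01] 4.75
[ 577.66906354 -165.01933671  170.08613595] [[ 3.000e-04 -5.184e-01  8.551e-01]
 [-1.000e-04  8.551e-01  5.184e-01]
 [-1.000e+00 -2.000e-04  2.000e-04]]
bore [ 576.62641558 -164.21614585] 0.10264262663075119 120 (array([ 576.62618414, -164.21587597,   12.53013576]), np.float64(0.09996681323344525))
sleeve (array([ 576.47199191, -164.45017776]), np.float64(0.26825897937142784), 120) (array([ 576.40299349, -164.49074354,   34.27425069]), np.float64(0.22075689468844217))
outer (array([ 568.58300502, -166.51823687]), np.float64(0.5056840637474806), 120) (array([ 568.75960839, -166.52158395,   61.57053031]), np.float64(0.16073908343986432))
```

View pics/c_w.png

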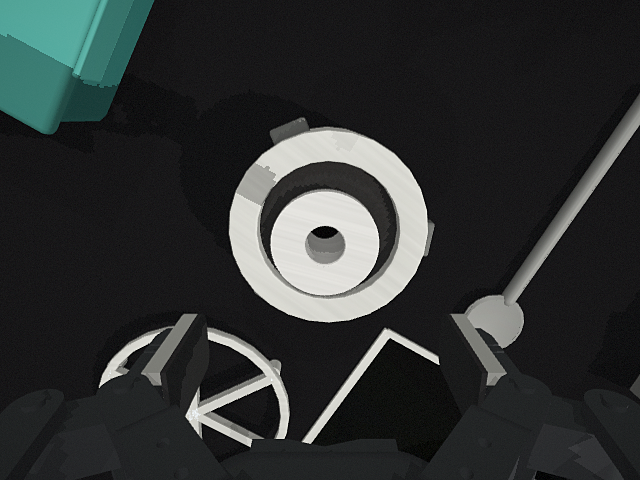

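Two views at yaws 138° apart agree: bore at (576.65, -164.3). Now to the rest.

```bash
python3 - <<'E'
from fit import *
p,Rt=pose();print(p,to([515,193,185],down(122),p,Rt))
E
```

```text
[ 577.7182236  -164.89815033  170.04325077] (array([-1.499, 33.85 , 13.206]), array([-0.0131,  0.0001,  0.0002]))
```

Request:
play_rows(
  motion=[
    [[-1.5,33.9,13.2],[-0.01,0,0],8.5],
    [[-1.5,33.9,13.2],[-0.01,0,0],8.5],
    [[-1.5,33.9,13.2],[-0.01,0,0],8.5],
    [[-1.5,33.9,13.2],[-0.01,0,0],8.5],
    [[-1.5,33.9,13.2],[-0.01,0,0],8.5],
    [[-1.5,33.9,13.2],[-0.01,0,0],8.5],
    [[-1.5,33.9,13.2],[-0.01,0,0],8.5],
    [[-1.5,33.9,13.2],[-0.01,0,0],8.5],
  ],
)

```text
clock: 5.8
tcp_pos: [514.2, 193.5, 184.8]
orientation: [[-0.0, -0.529, 0.849], [-0.0, 0.849, 0.529], [-1.0, -0.0, -0.0]]
ft_force: [0.4, -0.5, 0.5]
opening: 85.3
```

Request:
play_rows(
  motion=[
    [[0,0,0],[0,0,0],8.5],
    [[0,0,0],[0,0,0],8.5],
  ],
)

```text
clock: 6.05
tcp_pos: [514.5, 192.6, 184.9]
orientation: [[0.0, -0.527, 0.85], [-0.0, 0.85, 0.527], [-1.0, -0.0, 0.0]]
ft_force: [0.2, 1.2, 0.1]
opening: 84.7
```

```bash
python3 - <<'E'
from fit import *
s=read_state();print(s["joint_pos"],s["clock"])
im,p,Rt=shot("wrist","d_w"); print(p,Rt.round(4))
print(place_of("shaft_grip","wrist"))
E
```

```text
[ 2.05192778e+01  4.16478416e+00  4.06839439e+00  8.99019764e+01
 -1.83593381e-03 -1.13006917e+01] 6.05
[514.52935925 192.56223781 184.91780601] [[ 0.     -0.5273  0.8497]
 [-0.      0.8497  0.5273]
 [-1.     -0.      0.    ]]
[{'position': [517.8, 198.9, 90.4], 'score': 0.92}, {'position': [418.5, 173.1, 53.9], 'score': 0.84}, {'position': [541.8, 290.7, 52.2], 'score': 0.83}]
```

View pics/d_w.png

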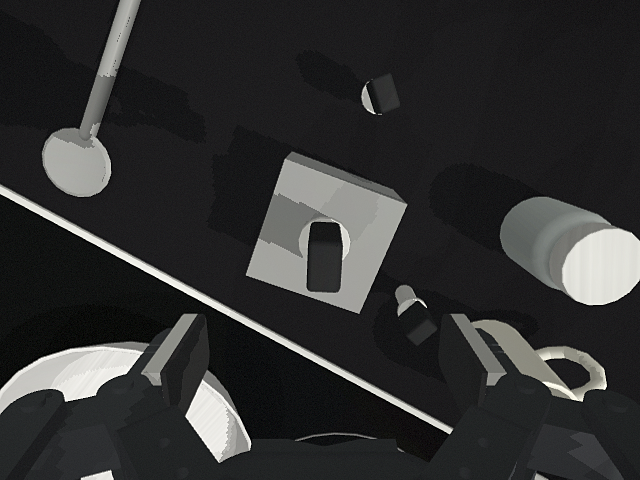

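Head at (308–342, 222–292), nearly aligned with the jaws. I'll refine it.

```bash
python3 - <<'E'
from fit import *
im=cv2.imread("pics/d_w.png"); cv2.imwrite("pics/d_z.png",cv2.resize(im[205:305,275:375],(600,600),interpolation=2))
E
```

```text
(no output)
```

View pics/d_z.png

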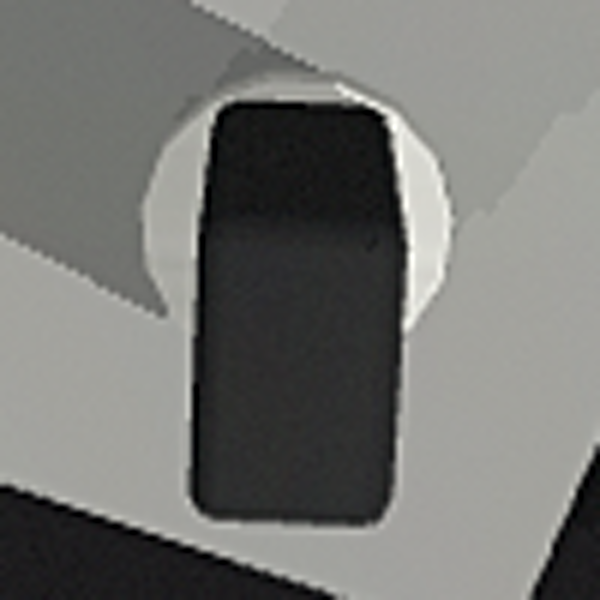

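```bash
python3 - <<'E'
from fit import *
p=np.array([514.52935925,192.56223781,184.91780601]); Rt=np.array(read_state()["orientation"])
K,o,A=cam("wrist",p,Rt)
Q=[(203,230),(407,240),(392,525),(188,520)]
W=np.array([ray(K,o,A,(275+a/6,205+b/6),114) for a,b in Q]);print(W.round(1),W.mean(0))
e1=(W[0]+W[1]-W[2]-W[3])/2; e2=(W[1]+W[2]-W[0]-W[3])/2
print(np.hypot(*e1[:2]),np.degrees(np.arctan2(e1[1],e1[0])),np.hypot(*e2[:2]),np.degrees(np.arctan2(e2[1],e2[0])))
# collar left/right extents
Wc=[ray(K,o,A,(275+a/6,205+b/6),66) for a,b in [(143,230),(453,230),(300,72)]]
print(np.array(Wc).round(1))
P=np.array(Wc)[:,:2]
M=np.c_[2*P,np.ones(3)]; s=np.linalg.solve(M,(P**2).sum(1)); print(s[:2],np.sqrt(s[2]+s[0]**2+s[1]**2))
p,Rt=pose();print(p)
E
```

```text
[[510.9 181.2 114. ]
 [501.6 198.  114. ]
 [526.9 212.5 114. ]
 [536.9 195.3 114. ]] [519.08363001 196.74956649 114.        ]
29.384472690195654 -150.85664506756692 19.495498408528494 119.66081413575523
[[528.3 181.8  66. ]
 [509.5 212.   66. ]
 [503.  187.3  66. ]]
[518.23108032 196.47555738] 17.77785374644839
[514.4626924  192.87088692 184.9157958 ]
```

```bash
python3 - <<'E'
from fit import *
p,Rt=pose();print(to([518.6,196.5,73],down(119.5),p,Rt))
E
```

```text
(array([11.192,  0.09 ,  0.542]), array([ 0.041 ,  0.0001, -0.    ]))
```

Request:
play_rows(
  motion=[
    [[0,0.1,0.54],[0.04,0,0],8.5],
    [[3,0.1,0.54],[0.04,0,0],8.5],
    [[6,0.1,0.54],[0.04,0,0],8.5],
    [[9,0.1,0.54],[0.04,0,0],8.5],
    [[10.5,0.1,0.54],[0.04,0,0],8.5],
    [[11.2,0.1,0.54],[0.04,0,0],8.5],
    [[11.2,0.1,0.54],[0.04,0,0],8.5],
  ],
  newtons=40,
)

```text
clock: 7.02
tcp_pos: [518.5, 197.3, 73.3]
orientation: [[0.0, -0.494, 0.869], [0.0, 0.869, 0.494], [-1.0, -0.0, 0.0]]
ft_force: [-0.0, -0.6, -1.3]
opening: 85.3
```

```bash
python3 - <<'E'
from fit import *
s=read_state();print(s["tcp_pos"],s["ft_force"],s["clock"])
im,p,Rt=shot("wrist","e_w"); 
E
```

```text
[518.49919405 197.30829447  73.323495  ] [-0.00783222 -0.60418145 -1.34422997] 7.025
```

View pics/e_w.png

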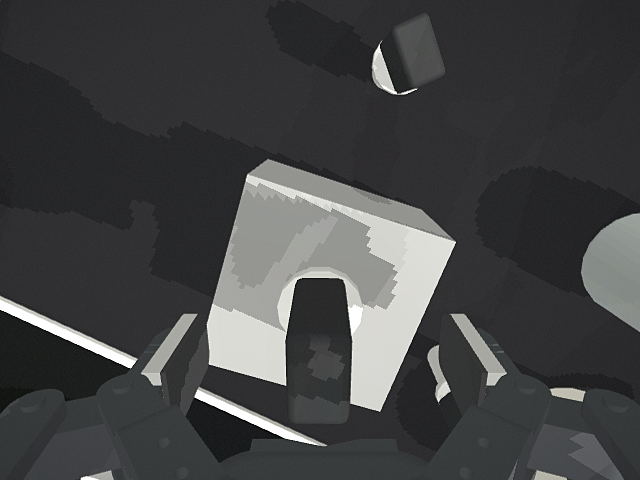

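Head sits centred between the pads at x≈320. Closing.

Request:
play_rows(
  motion=[
    [[0,0,0],[0,0,0],5],
    [[0,0,0],[0,0,0],3.5],
    [[0,0,0],[0,0,0],2.4],
    [[0,0,0],[0,0,0],1.8],
    [[0,0,0],[0,0,0],1.5],
    [[0,0,0],[0,0,0],1.5],
    [[0,0,0],[0,0,0],1.5],
  ],
  newtons=60,
)

```text
clock: 7.95
tcp_pos: [518.5, 197.3, 73.2]
orientation: [[0.001, -0.494, 0.869], [0.0, 0.869, 0.494], [-1.0, -0.0, 0.0]]
ft_force: [0.2, -1.0, 5.4]
opening: 19.0
```

Request:
play_rows(
  motion=[
    [[0,0,0],[0,0,0],1.5],
    [[0,0,0],[0,0,0],1.5],
  ],
)

```text
clock: 8.2
tcp_pos: [518.5, 197.3, 73.2]
orientation: [[0.001, -0.494, 0.869], [0.0, 0.869, 0.494], [-1.0, -0.0, 0.001]]
ft_force: [0.4, -0.6, 5.6]
opening: 19.7
```

Request:
play_rows(
  motion=[
    [[-0.2,0,0],[0,0,0],1.5],
    [[-0.8,0,0],[0,0,0],1.5],
    [[-2.0,0,0],[0,0,0],1.5],
    [[-4,0,0],[0,0,0],1.5],
    [[-6,0,0],[0,0,0],1.5],
    [[-8,0,0],[0,0,0],1.5],
    [[-10,0,0],[0,0,0],1.5],
    [[-11,0,0],[0,0,0],1.5],
  ],
)

```text
clock: 9.2
tcp_pos: [518.7, 197.5, 184.6]
orientation: [[0.002, -0.494, 0.869], [0.001, 0.869, 0.494], [-1.0, -0.0, 0.002]]
ft_force: [0.7, 0.8, -1.8]
opening: 19.2
```

```bash
python3 - <<'E'
from fit import *
s=read_state();print(s["tcp_pos"],s["ft_force"],s["ft_torque"],s["clock"],s["opening"])
for c in ["wrist","side"]: shot(c,"f_"+c)
E
```

```text
[518.66134796 197.4736709  184.61903293] [ 0.67255051  0.84133046 -1.81521421] [ 0.03992802 -0.04310739 -0.01908339] 9.2 19.18522553157979
```

View pics/f_wrist.png

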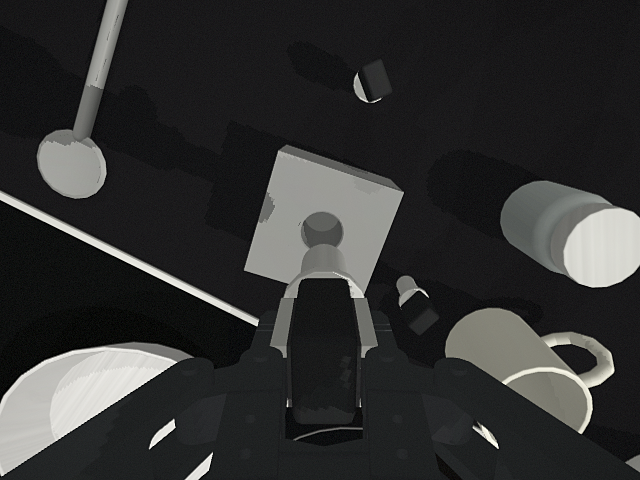

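View pics/f_side.png

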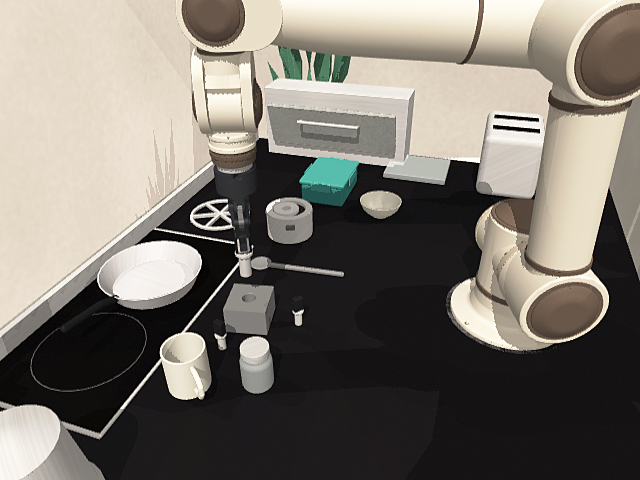

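Shaft is held; pin foot visible at about (322,248) in the wrist view, rest empty. Check its pose in the tool frame by overlay.

```bash
cat > ov.py <<'E'
from h import *
def overlay(name,foot,axis,box,out,s=6):
    """foot, axis in tool coords"""
    q=camera_params("wrist");K=q["camera_matrix"];T=np.linalg.inv(q["tool_from_camera"])
    axis=np.array(axis,float);axis/=np.linalg.norm(axis)
    u=np.cross(axis,[0,1,0]);u/=np.linalg.norm(u);v=np.cross(axis,u)
    im=cv2.imread(f"pics/{name}.png");x0,y0,x1,y1=box
    z=cv2.resize(im[y0:y1,x0:x1],None,fx=s,fy=s,interpolation=2)
    t=np.linspace(0,2*np.pi,120)
    for h,rad,col in [(0,10.5,(0,0,255)),(1.5,12,(0,255,0)),(50,12,(0,255,0)),(50,18,(255,0,0)),(56,18,(255,0,255))]:
        P=np.array(foot)+axis*h+rad*(np.cos(t)[:,None]*u+np.sin(t)[:,None]*v)
        P=P@T[:3,:3].T+T[:3,3]; q2=P@K.T; q2=q2[:,:2]/q2[:,2:]
        cv2.polylines(z,[np.round((q2+.5-[x0,y0])*s).astype(np.int32)],True,col,1)
    cv2.imwrite(f"pics/{out}.png",z)
E
python3 - <<'E'
from ov import *
overlay("f_wrist",[63.2,0,-0.6],[-1,0,0],(270,200,380,300),"f_ov")
E
```

```text
(no output)
```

View pics/f_ov.png

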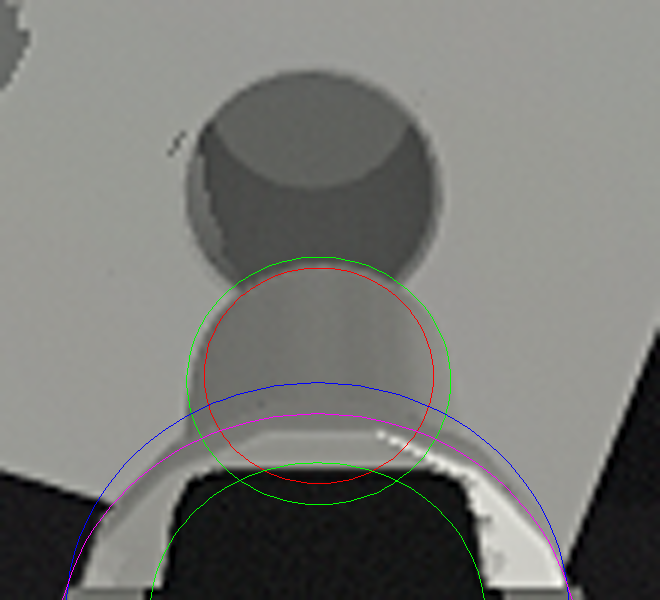

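Request:
play_rows(
  motion=[
    [[0,-3,-0.8],[0,0,0],1.5],
    [[0,-7,-1.8],[0,0,0],1.5],
    [[0,-10,-2.5],[0,0,0],1.5],
    [[0,-11,-2.8],[0,0,0],1.5],
    [[0,-11,-2.8],[0,0,0],1.5],
    [[0,-11,-2.8],[0,0,0],1.5],
  ],
)

```text
clock: 10.05
tcp_pos: [548.1, 88.6, 182.7]
orientation: [[-0.0, -0.495, 0.869], [0.0, 0.869, 0.495], [-1.0, 0.0, -0.0]]
ft_force: [0.3, 0.1, -3.1]
opening: 18.9
```

```bash
python3 - <<'E'
from ov import *
s=read_state();print(s["tcp_pos"],s["ft_force"],s["ft_torque"],s["clock"],s["opening"])
shot("wrist","g_w")
overlay("g_w",[63.2,0,-0.6],[-1,0,0],(270,200,380,300),"g_ov")
E
```

```text
[548.07068836  88.63966942 182.67707155] [ 0.28488843  0.07145924 -3.08108102] [ 0.0116367   0.00089979 -0.01725809] 10.05 18.93740366564454
```

View pics/g_ov.png

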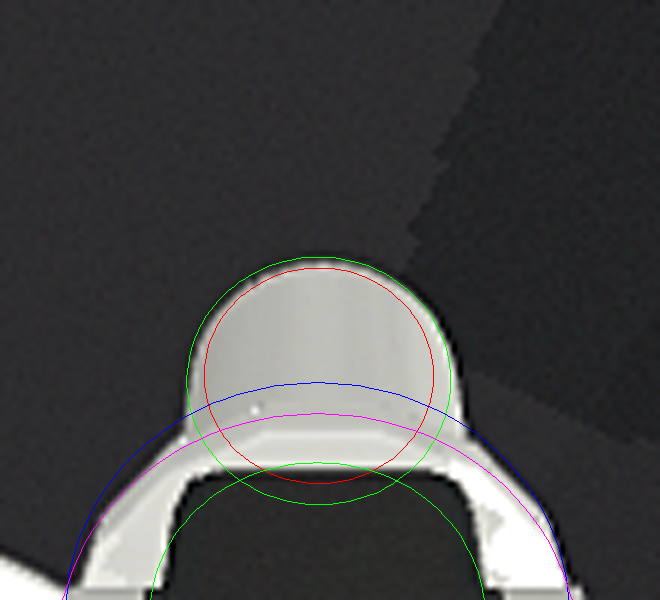

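```bash
cat > sf.py <<'E'
from h import *
from scipy.optimize import minimize
def silfit(name,box=(276,235,376,290),thr=95,x=63.2,free=False,S=8):
    q=camera_params("wrist");K=q["camera_matrix"];T=np.linalg.inv(q["tool_from_camera"])
    x0,y0,x1,y1=box; im=cv2.imread(f"pics/{name}.png",0)
    g=cv2.resize(im[y0:y1,x0:x1],None,fx=S,fy=S,interpolation=2); obs=(g>thr)
    t=np.linspace(0,2*np.pi,90)
    def rend(pr):
        fx=pr[4] if free else x
        a=np.array([-1,pr[2],pr[3]]);a/=np.linalg.norm(a);u=np.cross(a,[0,1,0]);u/=np.linalg.norm(u);v=np.cross(a,u)
        m=np.zeros(g.shape,np.uint8)
        def hull(L):
            P=np.vstack([np.array([fx,pr[0],pr[1]])+a*h+rad*(np.cos(t)[:,None]*u+np.sin(t)[:,None]*v) for h,rad in L])
            P=P@T[:3,:3].T+T[:3,3];w=P@K.T;w=(w[:,:2]/w[:,2:]+.5-[x0,y0])*S
            cv2.fillConvexPoly(m,np.round(cv2.convexHull(w.astype(np.float32))*16).astype(np.int32),1,shift=4)
        hull([(0,10.5),(1.5,12),(50,12)]);hull([(50,18),(56,18)])
        return m
    # ignore head: mask region dark inside predicted => use only columns above first head/dark row
    H,W=g.shape
    # valid: rows above head; build head mask as dark pixels below bright within each column
    valid=np.ones_like(obs)
    for c in range(W):
        col=obs[:,c]; k=np.argmax(col)
        if col.any():
            valid[k+int(2*S):,c]=False
        else: pass
    f=lambda pr:np.sum((rend(pr)!=obs)&valid)/S/S
    best=None
    n0=[0.3,-0.8,0,0]+([x] if free else [])
    sim=[n0]+[np.add(n0,np.eye(len(n0))[i]*[.8,.8,.03,.03,2][i]) for i in range(len(n0))]
    s=minimize(f,n0,method="Nelder-Mead",options=dict(initial_simplex=sim,xatol=.005,fatol=.01,maxiter=600))
    z=cv2.cvtColor(g,cv2.COLOR_GRAY2BGR);c,_=cv2.findContours(rend(s.x),0,1);cv2.drawContours(z,c,-1,(0,0,255),1)
    cv2.imwrite(f"pics/{name}_sf{int(free)}.png",z)
    return s.x.round(3),s.fun,f(n0)
E
python3 - <<'E'
from sf import *
print(silfit("g_w"));print(silfit("g_w",free=True))
E
```

```text
Traceback (most recent call last):
  File "sf.py", line 34, in silfit
    return s.x.round(3),s.fun,f(n0)
                              ~^^^^
  File "sf.py", line 27, in <lambda>
    f=lambda pr:np.sum((rend(pr)!=obs)&valid)/S/S
                        ~~~~^^^^
  File "sf.py", line 10, in rend
    a=np.array([-1,pr[2],pr[3]]);a/=np.linalg.norm(a);u=np.cross(a,[0,1,0]);u/=np.linalg.norm(u);v=np.cross(a,u)
                                 ^^^^^^^^^^^^^^^^^^^^
numpy._core._exceptions._UFuncOutputCastingError: Cannot cast ufunc 'divide' output from dtype('float64') to dtype('int64') with casting rule 'same_kind'
```

View pics/g_w_sf0.png

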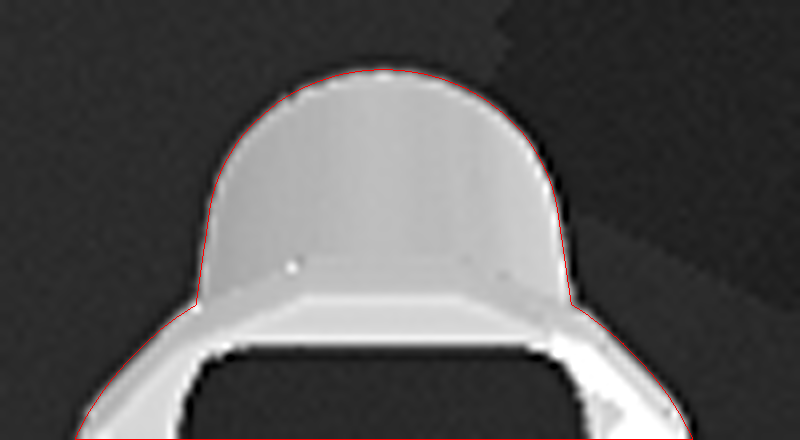

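```bash
sed -i 's/np.array(\[-1,pr\[2\],pr\[3\]\])/np.array([-1.,pr[2],pr[3]])/' sf.py; python3 - <<'E'
from sf import *
print(silfit("g_w"));print(silfit("g_w",free=True))
E
```

```text
(array([ 0.455, -0.197,  0.   ,  0.015]), np.float64(22.953125), np.float64(158.546875))
(array([ 4.550e-01, -3.450e-01, -0.000e+00,  1.400e-02,  6.267e+01]), np.float64(22.4375), np.float64(158.546875))
```

```bash
cat > plan.py <<'E'
from h import *
F=np.array([63.2,0.45,-0.2]); B=np.array([576.65,-164.25,75.0])
def target(tilt,dz,off=0.,corr=0.007,yaw=119.5,perp=0.,B=B,F=F):
    """foot at B + dz, shifted off*n (n=-tool y) , tilt about tool z"""
    R0=down(yaw); n=-R0[:,1]
    # axis in tool =[-1,0,corr]; make it vertical at tilt 0
    C=R.from_rotvec([0,corr,0]).as_matrix()  # sign checked in main
    Rt=R0@R.from_rotvec([0,0,tilt]).as_matrix()@C
    f=B+np.array([0,0,dz])+off*n+perp*R0[:,2]
    return f-Rt@F,Rt
def row(tgt):
    p,Rt=pose(); return to(*tgt,p,Rt)
if __name__=="__main__":
    p,Rt=target(0,0,corr=.015); print(Rt@np.array([-1,0,.015]))
    p,Rt=target(.2,0); print(Rt@np.array([-1,0,.0]),down(119.5)[:,1])
    print(pose()); print(row(target(.2,45,-1)))
E
python3 plan.py
```

```text
[0.02610871 0.0147716  0.99966251]
[ 0.1039195  -0.16946181  0.98004257] [-0.49242356  0.8703557   0.        ]
(array([548.09782608,  88.72958736, 182.77021666]), array([[-2.45232671e-04, -4.95338740e-01,  8.68699875e-01],
       [ 1.50992011e-04,  8.68699873e-01,  4.95338782e-01],
       [-9.99999959e-01,  2.52639993e-04, -1.38241398e-04]]))
(array([  0.087, -24.59 ,  -9.991]), array([0.0026, 0.0065, 0.1998]))
```

```bash
sed -i 's/\[0,corr,0\]/[0,-corr,0]/' plan.py; python3 plan.py
```

```text
[-9.79128127e-07 -5.53964041e-07  1.00011249e+00]
[ 0.09173462 -0.17635568  0.98004257] [-0.49242356  0.8703557   0.        ]
(array([548.09782608,  88.72958736, 182.77021666]), array([[-2.45232671e-04, -4.95338740e-01,  8.68699875e-01],
       [ 1.50992011e-04,  8.68699873e-01,  4.95338782e-01],
       [-9.99999959e-01,  2.52639993e-04, -1.38241398e-04]]))
(array([  0.087, -24.59 , -10.079]), array([ 0.004 , -0.0075,  0.1997]))
```

Request:
play_rows(
  motion=[
    [[0,-3,-1.2],[0,0,0],1.5],
    [[0,-8,-3.3],[0,0,0],1.5],
    [[0,-13,-5.3],[0,0,0.05],1.5],
    [[0,-18,-7.4],[0,0,0.1],1.5],
    [[0,-22,-9],[0.004,-0.0075,0.15],1.5],
    [[0,-24,-9.8],[0.004,-0.0075,0.2],1.5],
    [[0.09,-24.6,-10.08],[0.004,-0.0075,0.2],1.5],
    [[0.09,-24.6,-10.08],[0.004,-0.0075,0.2],1.5],
  ],
)

```text
clock: 11.1
tcp_pos: [582.6, -175.2, 181.7]
orientation: [[-0.092, -0.482, 0.871], [0.176, 0.853, 0.491], [-0.98, 0.198, 0.007]]
ft_force: [0.2, -0.3, -1.9]
opening: 19.5
```

Request:
play_rows(
  motion=[
    [[0,0,0],[0,0,0],1.5],
    [[0,0,0],[0,0,0],1.5],
  ],
)

```text
clock: 11.35
tcp_pos: [582.4, -174.7, 182.6]
orientation: [[-0.091, -0.483, 0.871], [0.176, 0.853, 0.492], [-0.98, 0.198, 0.008]]
ft_force: [-0.2, 0.3, -1.8]
opening: 19.6
```

```bash
python3 - <<'E'
from plan import *
s=read_state();print(s["tcp_pos"],s["ft_force"],s["ft_torque"],s["clock"],s["opening"])
shot("wrist","i_w");shot("side","i_s")
p,Rt=pose();print(p+Rt@F-B)
for dz in (12,5,2,.5,-.5): print(dz,row(target(.2,dz,-1)))
E
```

```text
[ 582.43202531 -174.68667745  182.59860878] [-0.23162941  0.28224998 -1.75022671] [-0.26846592 -0.11730116  0.00386193] 11.35 19.625840201901905
[-0.38671649  0.61274958 45.58687924]
12 (array([ 3.298, -0.642, -0.018]), array([0.0001, 0.0006, 0.0006]))
5 (array([ 3.984, -0.781, -0.023]), array([0.0001, 0.0006, 0.0006]))
2 (array([ 4.278, -0.84 , -0.025]), array([0.0001, 0.0006, 0.0006]))
0.5 (array([ 4.425, -0.87 , -0.026]), array([0.0001, 0.0006, 0.0006]))
-0.5 (array([ 4.523, -0.89 , -0.027]), array([0.0001, 0.0006, 0.0006]))
```

View pics/i_w.png

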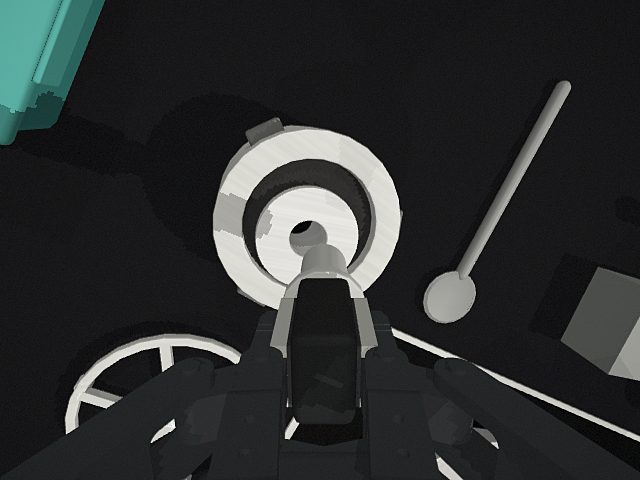

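View pics/i_s.png

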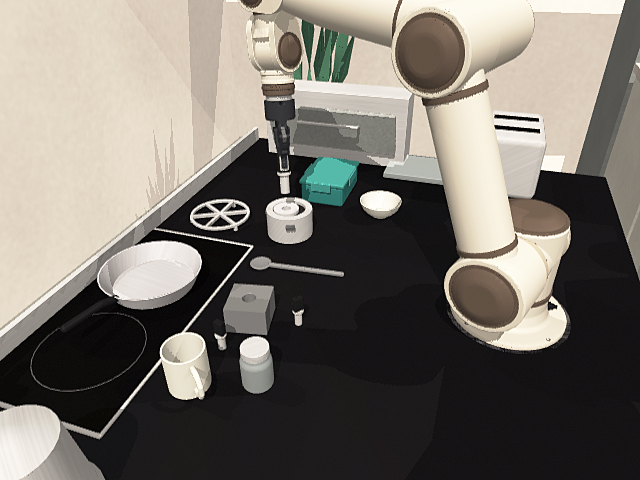

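Shaft tilted above the drive, bore at (307,235) just ahead of the foot. Descending gently.

Request:
play_rows(
  motion=[
    [[1.2,-0.22,0],[0,0,0],1.5],
    [[2.4,-0.46,-0.01],[0,0,0],1.5],
    [[3.3,-0.64,-0.02],[0,0,0],1.5],
    [[3.7,-0.72,-0.02],[0,0,0],1.5],
    [[3.98,-0.78,-0.02],[0,0,0],1.5],
    [[3.98,-0.78,-0.02],[0,0,0],1.5],
    [[3.98,-0.78,-0.02],[0,0,0],1.5],
  ],
)

```text
clock: 12.32
tcp_pos: [582.4, -175.6, 141.8]
orientation: [[-0.091, -0.482, 0.872], [0.176, 0.854, 0.49], [-0.98, 0.198, 0.007]]
ft_force: [0.6, 0.4, -1.5]
opening: 19.1
```

```bash
python3 - <<'E'
from plan import *
s=read_state();print(s["tcp_pos"],s["ft_force"],s["ft_torque"],s["clock"])
shot("wrist","j_w")
im=cv2.imread("pics/j_w.png");cv2.imwrite("pics/j_z.png",cv2.resize(im[180:300,230:390],(800,600),interpolation=2))
p,Rt=pose();print(p+Rt@F-B)
for dz in (3,2,1,.5,0,-.5): print(dz,row(target(.2,dz,-1)))
E
```

```text
[ 582.44423116 -175.62040534  141.80869686] [ 0.63811735  0.41323912 -1.49371249] [-0.23682475 -0.13708139  0.03277424] 12.325
[-0.31799089  0.09741131  4.90251688]
3 (array([0.202, 0.034, 0.026]), array([-0.0009,  0.0007,  0.0004]))
2 (array([0.3  , 0.014, 0.025]), array([-0.0009,  0.0007,  0.0004]))
1 (array([ 0.398, -0.006,  0.024]), array([-0.0009,  0.0007,  0.0004]))
0.5 (array([ 0.447, -0.016,  0.024]), array([-0.0009,  0.0007,  0.0004]))
0 (array([ 0.496, -0.025,  0.024]), array([-0.0009,  0.0007,  0.0004]))
-0.5 (array([ 0.545, -0.035,  0.023]), array([-0.0009,  0.0007,  0.0004]))
```

View pics/j_z.png

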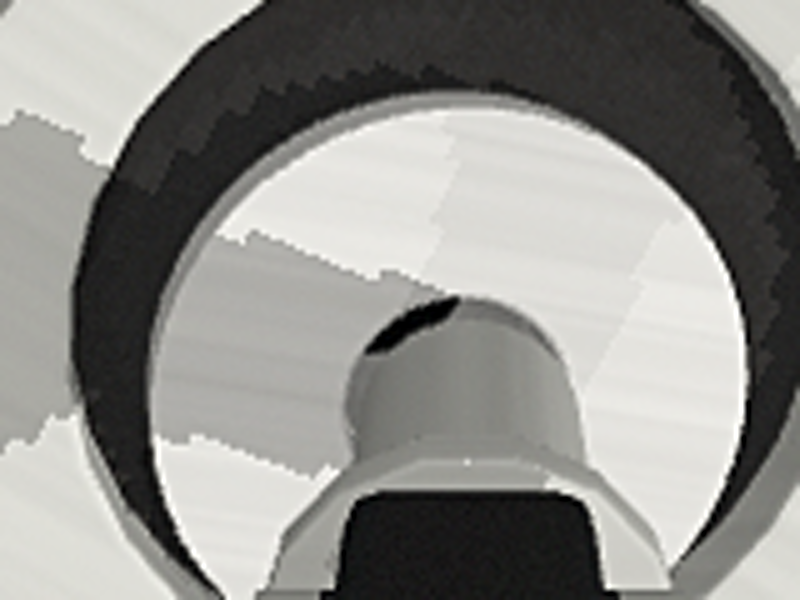

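```bash
cat >> h.py <<'E'
def avg(n=6):
    P=[];Q=[];F=[];M=[]
    for i in range(n):
        snapshot("wrist"); s=read_state();P.append(s["tcp_pos"]);Q.append(s["orientation"]);F.append(s["ft_force"]);M.append(s["ft_torque"])
    global pose
    P=np.array(P);m=P.mean(0);q=R.from_matrix(np.array(Q)).mean().as_matrix()
    print("sd",P.std(0).round(2),"F",np.mean(F,0).round(2),"sdF",np.std(F,0).round(2),"M",np.mean(M,0).round(3),"t",s["clock"])
    return m,q
E
python3 - <<'E'
from plan import *
p,Rt=avg();print(p,p+Rt@F-B)
for dz in (3,2,1,.5,0,-.5): print(dz,to(*target(.2,dz,-1),p,Rt))
E
```

```text
sd [0.03 0.01 0.08] F [ 0.17 -0.27 -1.94] sdF [0.77 0.44 0.46] M [-0.236 -0.104  0.018] t 12.675
[ 582.37885634 -175.55930899  141.60613966] [-0.42253419  0.12918128  4.753057  ]
3 (array([0.186, 0.031, 0.033]), array([-0.0009,  0.0006,  0.0002]))
2 (array([0.284, 0.011, 0.032]), array([-0.0009,  0.0006,  0.0002]))
1 (array([ 0.382, -0.009,  0.031]), array([-0.0009,  0.0006,  0.0002]))
0.5 (array([ 0.431, -0.019,  0.031]), array([-0.0009,  0.0006,  0.0002]))
0 (array([ 0.48 , -0.029,  0.03 ]), array([-0.0009,  0.0006,  0.0002]))
-0.5 (array([ 0.529, -0.039,  0.03 ]), array([-0.0009,  0.0006,  0.0002]))
```

Request:
play_rows(
  motion=[
    [[0.1,0.03,0.03],[0,0,0],1.5],
    [[0.19,0.03,0.03],[0,0,0],1.5],
    [[0.28,0.01,0.03],[0,0,0],1.5],
    [[0.33,0,0.03],[0,0,0],1.5],
    [[0.38,-0.01,0.03],[0,0,0],1.5],
    [[0.41,-0.015,0.03],[0,0,0],1.5],
    [[0.43,-0.02,0.03],[0,0,0],1.5],
  ],
)

```text
clock: 13.55
tcp_pos: [582.3, -174.8, 137.2]
orientation: [[-0.091, -0.482, 0.872], [0.177, 0.853, 0.49], [-0.98, 0.199, 0.007]]
ft_force: [0.6, -0.4, -2.9]
opening: 19.2
```

No contact force. A bit further, to just below the mouth.

Request:
play_rows(
  motion=[
    [[0.03,-0.006,0],[0,0,0],1.5],
    [[0.06,-0.012,0],[0,0,0],1.5],
    [[0.09,-0.018,0],[0,0,0],1.5],
    [[0.09,-0.018,0],[0,0,0],1.5],
  ],
)

```text
clock: 14.05
tcp_pos: [582.3, -174.8, 136.2]
orientation: [[-0.091, -0.482, 0.872], [0.177, 0.853, 0.49], [-0.98, 0.199, 0.007]]
ft_force: [-0.2, -0.5, -2.2]
opening: 19.3
```

```bash
python3 - <<'E'
from plan import *
p,Rt=avg();print(p,p+Rt@F-B, np.arccos(Rt[2,0]*-1))
shot("side","k_s");shot("wrist","k_w")
im=cv2.imread("pics/k_w.png");a=cv2.resize(im[180:300,230:390],(400,300),interpolation=2)
im=cv2.imread("pics/k_s.png");b=cv2.resize(im[170:260,240:360],(400,300),interpolation=2)
cv2.imwrite("pics/k_z.png",np.hstack([a,b]))
for t,dz,o in ((.15,-.5,-.7),(.1,-.5,-.4),(.05,-.5,-.2),(0,-.5,0)): print(t,dz,to(*target(t,dz,o),p,Rt))
E
```

```text
sd [0.01 0.01 0.02] F [ 0.13 -0.14 -2.  ] sdF [0.51 0.29 0.22] M [-0.237 -0.116  0.012] t 14.35
[ 582.28518405 -174.79522212  136.2756984 ] [-0.53067419  0.89774402 -0.5751158 ] 0.2001125661440139
0.15 -0.5 (array([-0.009,  0.284,  0.004]), array([-0.0013,  0.0004, -0.05  ]))
0.1 -0.5 (array([0.007, 0.57 , 0.004]), array([-0.0016,  0.0004, -0.1   ]))
0.05 -0.5 (array([0.04 , 0.864, 0.003]), array([-0.002 ,  0.0003, -0.15  ]))
0 -0.5 (array([0.089, 1.156, 0.003]), array([-0.0024,  0.0003, -0.2   ]))
```

View pics/k_z.png

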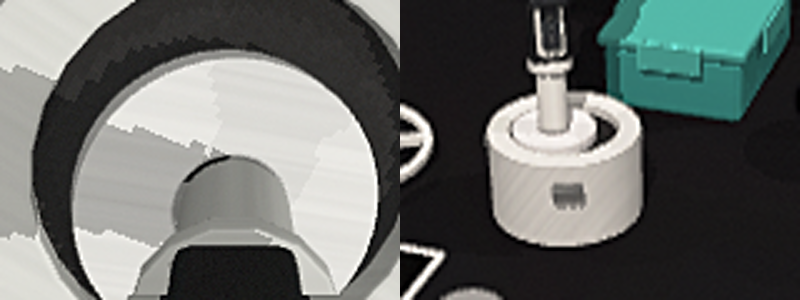

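Leading edge is in the bore, tilt 0.20 rad, foot about 0.6 mm below the mouth, no contact. Straighten about the foot.

Request:
play_rows(
  motion=[
    [[-0.01,0.14,0],[-0.001,0,-0.025],1.5],
    [[-0.01,0.28,0],[-0.001,0,-0.05],1.5],
    [[0,0.42,0],[-0.001,0,-0.075],1.5],
    [[0.007,0.57,0],[-0.002,0,-0.1],1.5],
    [[0.02,0.72,0],[-0.002,0,-0.125],1.5],
    [[0.04,0.864,0],[-0.002,0,-0.15],1.5],
  ],
)

```text
clock: 15.2
tcp_pos: [578.0, -167.2, 137.7]
orientation: [[-0.017, -0.492, 0.871], [0.046, 0.869, 0.492], [-0.999, 0.048, 0.007]]
ft_force: [-1.0, -0.7, -2.6]
opening: 19.3
```

```bash
python3 - <<'E'
from plan import *
p,Rt=avg(4);print(p,p+Rt@F-B)
for t,dz,o in ((.025,-.5,-.1),(0,-.5,0)): print(t,dz,to(*target(t,dz,o),p,Rt))
E
```

```text
sd [0.04 0.13 0.09] F [ 0.51  0.13 -1.9 ] sdF [1.16 0.63 0.48] M [-0.066 -0.073  0.002] t 15.4
[ 577.95186303 -166.97862789  137.85350007] [-0.19815425  0.48711715 -0.24872994]
0.025 -0.5 (array([ 0.024,  0.108, -0.003]), array([ 0.0002,  0.0006, -0.0239]))
0 -0.5 (array([ 0.028,  0.256, -0.003]), array([ 0.    ,  0.0006, -0.0489]))
```

Request:
play_rows(
  motion=[
    [[0,0.1,0],[0,0,-0.024],1.5],
    [[0.01,0.25,0],[0,0,-0.049],1.5],
    [[0.03,0.25,0],[0,0,-0.049],1.5],
    [[0.03,0.25,0],[0,0,-0.049],1.5],
  ],
)

```text
clock: 15.9
tcp_pos: [576.8, -165.1, 137.5]
orientation: [[0.006, -0.492, 0.87], [0.005, 0.87, 0.492], [-1.0, 0.001, 0.007]]
ft_force: [0.2, 0.4, -2.7]
opening: 19.2
```

```bash
python3 - <<'E'
from plan import *
p,Rt=avg(6);print(p,p+Rt@F-B)
shot("wrist","l_w");im=cv2.imread("pics/l_w.png");cv2.imwrite("pics/l_z.png",cv2.resize(im[180:300,230:390],(800,600),interpolation=2))
for t,dz,o in ((0,-1.5,0),(0,-3,0),(0,-5,0)): print(t,dz,to(*target(t,dz,o),p,Rt))
E
```

```text
sd [0.02 0.04 0.05] F [ 0.21  0.06 -2.03] sdF [0.52 0.63 0.43] M [-0.041  0.018  0.006] t 16.2
[ 576.8693241  -165.25152925  137.35666316] [ 0.18707123 -0.42100445 -0.84258091]
0 -1.5 (array([0.066, 0.053, 0.005]), array([-0.0005,  0.0002, -0.0011]))
0 -3 (array([0.216, 0.053, 0.004]), array([-0.0005,  0.0002, -0.0011]))
0 -5 (array([0.416, 0.053, 0.003]), array([-0.0005,  0.0002, -0.0011]))
```

View pics/l_z.png

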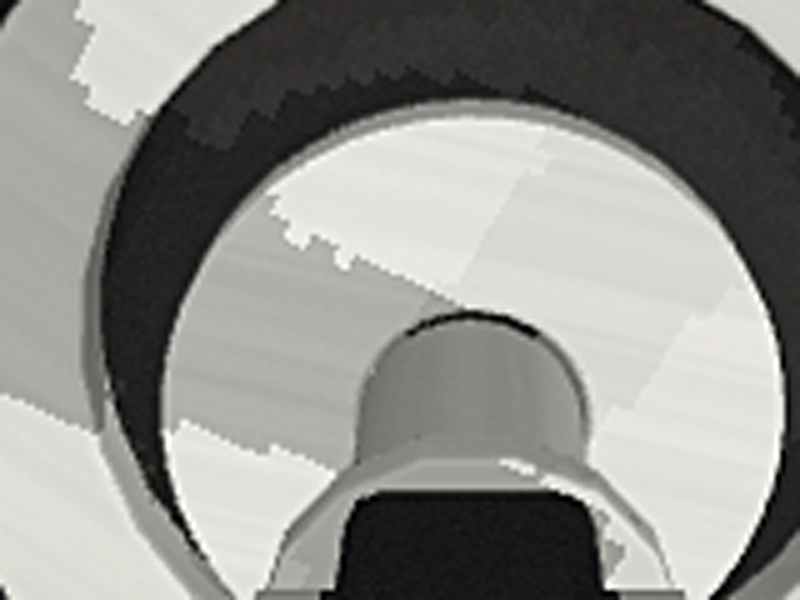

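Upright and centred in the mouth with small gaps all round. Correct 0.5 mm and slide down in small steps.

Request:
play_rows(
  motion=[
    [[0,0.05,0],[0,0,0],1.5],
    [[0.07,0.05,0],[0,0,0],1.5],
    [[0.12,0.05,0],[0,0,0],1.5],
    [[0.17,0.05,0],[0,0,0],1.5],
    [[0.22,0.05,0],[0,0,0],1.5],
    [[0.22,0.05,0],[0,0,0],1.5],
  ],
)

```text
clock: 17.0
tcp_pos: [576.6, -164.7, 135.1]
orientation: [[0.006, -0.492, 0.871], [0.004, 0.871, 0.492], [-1.0, 0.001, 0.007]]
ft_force: [0.4, 0.3, -1.4]
opening: 19.3
```

```bash
python3 - <<'E'
from plan import *
p,Rt=avg(6);print(p,p+Rt@F-B,row(target(0,-6)))
E
```

```text
sd [0.01 0.01 0.02] F [ 0.15 -0.08 -2.17] sdF [0.46 0.51 0.27] M [0.006 0.017 0.002] t 17.3
[ 576.62147684 -164.70688908  135.2261028 ] [-0.05173775  0.11957021 -2.97318244] (array([ 0.302, -0.008, -0.002]), array([-0.0004,  0.0003, -0.001 ]))
```

Request:
play_rows(
  motion=[
    [[0.06,0,0],[0,0,0],1.5],
    [[0.12,0,0],[0,0,0],1.5],
    [[0.18,0,0],[0,0,0],1.5],
    [[0.24,0,0],[0,0,0],1.5],
    [[0.3,0,0],[0,0,0],1.5],
    [[0.36,0,0],[0,0,0],1.5],
    [[0.42,0,0],[0,0,0],1.5],
  ],
)

```text
clock: 18.18
tcp_pos: [576.6, -164.7, 131.0]
orientation: [[0.006, -0.492, 0.871], [0.004, 0.871, 0.492], [-1.0, 0.001, 0.007]]
ft_force: [-0.1, -0.0, -3.0]
opening: 19.0
```

```bash
python3 - <<'E'
from plan import *
p,Rt=avg(5);print(p,p+Rt@F-B,row(target(0,-12)))
E
```

```text
sd [0.01 0.02 0.06] F [-0.25 -0.07 -1.93] sdF [0.45 0.36 0.22] M [-0.009  0.003  0.008] t 18.425
[ 576.61408827 -164.69438874  130.9666592 ] [-0.06456941  0.13189443 -7.23262542] (array([ 0.482, -0.007, -0.003]), array([-0.0004,  0.0003, -0.001 ]))
```

Request:
play_rows(
  motion=[
    [[0.1,0,-0.001],[0,0,0],1.5],
    [[0.2,0,-0.001],[0,0,0],1.5],
    [[0.3,0,-0.002],[0,0,0],1.5],
    [[0.4,0,-0.003],[0,0,0],1.5],
    [[0.5,0,-0.003],[0,0,0],1.5],
    [[0.6,0,-0.004],[0,0,0],1.5],
    [[0.7,0,-0.005],[0,0,0],1.5],
    [[0.7,0,-0.005],[0,0,0],1.5],
  ],
)

```text
clock: 19.42
tcp_pos: [576.6, -164.7, 123.9]
orientation: [[0.006, -0.492, 0.871], [0.004, 0.871, 0.492], [-1.0, 0.001, 0.007]]
ft_force: [-0.1, 1.5, -1.8]
opening: 19.4
```

```bash
python3 - <<'E'
from plan import *
p,Rt=avg(5);print(p,p+Rt@F-B,row(target(0,-30)))
E
```

```text
sd [0.02 0.02 0.03] F [ 0.02 -0.06 -2.14] sdF [0.41 0.47 0.23] M [-0.02   0.029  0.014] t 19.675
[ 576.64453972 -164.69715736  124.03942256] [ -0.02859117   0.12741352 -14.15987991] (array([ 1.587, -0.004, -0.014]), array([-0.0004,  0.0004, -0.0009]))
```

Request:
play_rows(
  motion=[
    [[0.12,0,-0.001],[0,0,0],1.5],
    [[0.24,0,-0.002],[0,0,0],1.5],
    [[0.36,0,-0.003],[0,0,0],1.5],
    [[0.48,0,-0.004],[0,0,0],1.5],
    [[0.6,0,-0.005],[0,0,0],1.5],
    [[0.72,0,-0.006],[0,0,0],1.5],
    [[0.84,0,-0.007],[0,0,0],1.5],
    [[0.96,0,-0.008],[0,0,0],1.5],
  ],
)

```text
clock: 20.68
tcp_pos: [576.6, -164.7, 114.3]
orientation: [[0.006, -0.492, 0.871], [0.004, 0.871, 0.492], [-1.0, 0.001, 0.007]]
ft_force: [-0.1, -0.5, -1.6]
opening: 19.4
```

```bash
python3 - <<'E'
from plan import *
p,Rt=avg(5);print(p,p+Rt@F-B,row(target(0,-40)))
E
```

```text
sd [0.03 0.02 0.11] F [ 0.2  0.1 -2.3] sdF [0.17 0.17 0.43] M [0.016 0.015 0.005] t 20.925
[ 576.5848287  -164.68021776  114.31098476] [ -0.09766089   0.14736289 -23.88828616] (array([ 1.625, -0.008, -0.011]), array([-0.0004,  0.0003, -0.001 ]))
```

Request:
play_rows(
  motion=[
    [[0.12,0,-0.001],[0,0,0],1.5],
    [[0.24,0,-0.002],[0,0,0],1.5],
    [[0.36,0,-0.003],[0,0,0],1.5],
    [[0.48,0,-0.004],[0,0,0],1.5],
    [[0.6,0,-0.005],[0,0,0],1.5],
    [[0.72,0,-0.006],[0,0,0],1.5],
    [[0.84,0,-0.007],[0,0,0],1.5],
    [[0.96,0,-0.008],[0,0,0],1.5],
  ],
)

```text
clock: 21.92
tcp_pos: [576.6, -164.7, 104.7]
orientation: [[0.006, -0.492, 0.871], [0.005, 0.871, 0.492], [-1.0, 0.001, 0.007]]
ft_force: [0.6, 0.1, -2.0]
opening: 19.2
```

```bash
python3 - <<'E'
from plan import *
p,Rt=avg(5);print(p,p+Rt@F-B,row(target(0,-45)))
E
```

```text
sd [0.02 0.01 0.11] F [ 0.1  -0.04 -2.11] sdF [0.28 0.74 0.49] M [0.002 0.024 0.004] t 22.175
[ 576.57092469 -164.67752344  104.70754908] [ -0.11096273   0.15040675 -33.49171895] (array([ 1.164, -0.012, -0.008]), array([-0.0004,  0.0003, -0.001 ]))
```

Request:
play_rows(
  motion=[
    [[0.12,0,-0.001],[0,0,0],1.5],
    [[0.24,0,-0.002],[0,0,0],1.5],
    [[0.36,0,-0.003],[0,0,0],1.5],
    [[0.48,0,-0.004],[0,0,0],1.5],
    [[0.6,0,-0.005],[0,0,0],1.5],
    [[0.72,0,-0.006],[0,0,0],1.5],
    [[0.84,0,-0.007],[0,0,0],1.5],
    [[0.96,0,-0.008],[0,0,0],1.5],
  ],
)

```text
clock: 23.18
tcp_pos: [576.6, -164.7, 95.1]
orientation: [[0.006, -0.492, 0.871], [0.004, 0.871, 0.492], [-1.0, 0.001, 0.007]]
ft_force: [-0.4, -0.5, -2.4]
opening: 19.1
```

```bash
python3 - <<'E'
from plan import *
p,Rt=avg(5);print(p,p+Rt@F-B,row(target(0,-49)))
E
```

```text
sd [0.04 0.01 0.11] F [-0.06  0.16 -1.85] sdF [0.44 0.46 0.4 ] M [-0.015 -0.006  0.029] t 23.425
[ 576.55368696 -164.67567108   95.1076972 ] [ -0.12916961   0.15215378 -43.0915713 ] (array([ 0.602, -0.01 , -0.004]), array([-0.0004,  0.0003, -0.001 ]))
```

Request:
play_rows(
  motion=[
    [[0.1,0,0.003],[0,0,0],1.5],
    [[0.2,0,0.002],[0,0,0],1.5],
    [[0.3,0,0.002],[0,0,0],1.5],
    [[0.4,0,0.001],[0,0,0],1.5],
    [[0.45,0,0],[0,0,0],1.5],
    [[0.5,0,0],[0,0,0],1.5],
    [[0.55,0,0],[0,0,0],1.5],
    [[0.55,0,0],[0,0,0],1.5],
  ],
)

```text
clock: 24.42
tcp_pos: [576.6, -164.7, 89.7]
orientation: [[0.006, -0.492, 0.871], [0.004, 0.871, 0.492], [-1.0, 0.001, 0.007]]
ft_force: [0.1, 0.3, -2.1]
opening: 19.0
```

Request:
play_rows(
  motion=[
    [[0.04,0,0],[0,0,0],1.5],
    [[0.08,0,0],[0,0,0],1.5],
    [[0.08,0,0],[0,0,0],1.5],
  ],
)

```text
clock: 24.8
tcp_pos: [576.6, -164.6, 88.9]
orientation: [[0.006, -0.492, 0.871], [0.004, 0.871, 0.492], [-1.0, 0.001, 0.007]]
ft_force: [0.3, 0.7, -2.9]
opening: 19.7
```

```bash
python3 - <<'E'
from plan import *
p,Rt=avg(5);print(p,p+Rt@F-B)
E
```

```text
sd [0.02 0.01 0.03] F [-0.1  -0.2  -1.68] sdF [0.6  0.68 0.33] M [0.013 0.026 0.004] t 25.05
[ 576.63829598 -164.65861249   88.9224793 ] [-3.53933705e-02  1.66602199e-01 -4.92768171e+01]
```

Nominal 0.7 mm to go; approach in 0.2–0.3 mm rows.

Request:
play_rows(
  motion=[
    [[0.025,0,0],[0,0,0],1.5],
    [[0.05,0,0],[0,0,0],1.5],
    [[0.07,0,0],[0,0,0],1.5],
    [[0.07,0,0],[0,0,0],1.5],
  ],
)

```text
clock: 25.55
tcp_pos: [576.6, -164.6, 88.2]
orientation: [[0.006, -0.492, 0.871], [0.004, 0.871, 0.492], [-1.0, 0.001, 0.007]]
ft_force: [0.5, -0.7, -1.7]
opening: 19.0
```

```bash
python3 - <<'E'
from plan import *
p,Rt=avg(5);print(p,p+Rt@F-B)
E
```

```text
sd [0.01 0.01 0.02] F [ 0.51 -0.79 -2.03] sdF [0.61 0.06 0.51] M [0.004 0.002 0.012] t 25.8
[ 576.63104205 -164.64294687   88.20530775] [-4.56461963e-02  1.82931653e-01 -4.99939814e+01]
```

Request:
play_rows(
  motion=[
    [[0.025,0,0],[0,0,0],1.5],
    [[0.05,0,0],[0,0,0],1.5],
    [[0.05,0,0],[0,0,0],1.5],
  ],
)

```text
clock: 26.18
tcp_pos: [576.7, -164.7, 87.9]
orientation: [[0.006, -0.492, 0.871], [0.004, 0.871, 0.492], [-1.0, 0.001, 0.007]]
ft_force: [-0.9, 0.0, 0.2]
opening: 19.3
```

```bash
python3 - <<'E'
from plan import *
p,Rt=avg(5);print(p,p+Rt@F-B)
E
```

```text
sd [0.02 0.01 0.02] F [-0.12  0.03 -0.01] sdF [0.29 0.53 0.34] M [-0.011  0.11  -0.006] t 26.425
[ 576.68976484 -164.66626027   87.85761333] [ 2.80755724e-02  1.54232740e-01 -5.03417292e+01]
```

Contact felt (weight now carried by the sleeve). Press lightly to seat it, then release.

Request:
play_rows(
  motion=[
    [[0.02,0,0],[0,0,0],1.5],
    [[0.03,0,0],[0,0,0],1.5],
    [[0.03,0,0],[0,0,0],1.5],
  ],
)

```text
clock: 26.8
tcp_pos: [576.7, -164.7, 87.6]
orientation: [[0.006, -0.492, 0.871], [0.004, 0.871, 0.492], [-1.0, 0.001, 0.008]]
ft_force: [0.5, -0.6, 1.7]
opening: 19.4
```

```bash
python3 - <<'E'
from plan import *
p,Rt=avg(5);print(p,p+Rt@F-B)
shot("wrist","m_w");shot("side","m_s")
im=cv2.imread("pics/m_w.png");a=cv2.resize(im[180:360,200:440],(400,300),interpolation=2)
im=cv2.imread("pics/m_s.png");b=cv2.resize(im[170:260,240:360],(400,300),interpolation=2)
cv2.imwrite("pics/m_z.png",np.hstack([a,b]))
E
```

```text
sd [0.01 0.01 0.02] F [-0.58  0.14  1.97] sdF [0.35 0.33 0.46] M [-0.065  0.163  0.018] t 27.05
[ 576.70124526 -164.67717411   87.54467695] [ 3.98783248e-02  1.43614200e-01 -5.06546630e+01]
```

View pics/m_z.png

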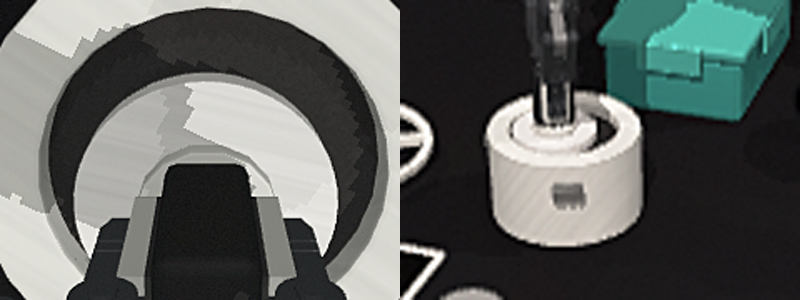

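Collar is on the sleeve. Open slowly, then retract.

Request:
play_rows(
  motion=[
    [[0,0,0],[0,0,0],2.0],
    [[0,0,0],[0,0,0],2.3],
    [[0,0,0],[0,0,0],2.8],
    [[0,0,0],[0,0,0],3.6],
    [[0,0,0],[0,0,0],5.0],
    [[0,0,0],[0,0,0],7],
    [[0,0,0],[0,0,0],8.5],
    [[0,0,0],[0,0,0],8.5],
  ],
  newtons=20,
)

```text
clock: 28.15
tcp_pos: [576.7, -164.6, 87.4]
orientation: [[0.006, -0.492, 0.871], [0.004, 0.871, 0.492], [-1.0, 0.001, 0.007]]
ft_force: [-0.0, 0.6, 0.3]
opening: 85.1
```

```bash
python3 - <<'E'
from plan import *
p,Rt=avg(2)
shot("wrist","n_w")
E
```

```text
sd [0.01 0.01 0.01] F [ 0.06 -0.25 -0.35] sdF [0.04 0.17 0.25] M [0.013 0.021 0.024] t 28.25
```

View pics/n_w.png

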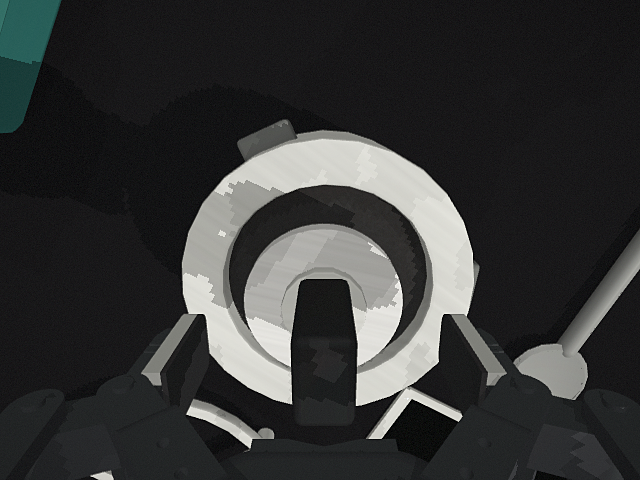

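Released with the head standing clear of both pads and the collar flush on the sleeve. Retract straight up.

Request:
play_rows(
  motion=[
    [[-1,0,0],[0,0,0],8.5],
    [[-3,0,0],[0,0,0],8.5],
    [[-6,0,0],[0,0,0],8.5],
    [[-9,0,0],[0,0,0],8.5],
    [[-11,0,0],[0,0,0],8.5],
    [[-12,0,0],[0,0,0],8.5],
    [[-12,0,0],[0,0,0],8.5],
  ],
)

```text
clock: 29.18
tcp_pos: [576.2, -165.3, 208.0]
orientation: [[0.007, -0.492, 0.871], [0.004, 0.871, 0.492], [-1.0, 0.0, 0.008]]
ft_force: [0.8, 0.4, 0.1]
opening: 84.8
```

```bash
python3 - <<'E'
from plan import *
p,Rt=avg(2)
shot("wrist","o_w");shot("side","o_s");print(place_of("shaft_foot","side"),place_of("shaft_grip","wrist"))
# expected collar-top/ head-top centre projection when seated upright
K,o,A=cam("wrist",p,Rt)
a=cv2.imread("pics/o_w.png")
t=np.linspace(0,2*np.pi,90)
P=[proj(K,o,A,[B[0]+18*np.cos(q),B[1]+18*np.sin(q),81]) for q in t];cv2.polylines(a,[np.round(P).astype(np.int32)],True,(0,0,255),1)
D=down(119.5)
for z in (81,129):
    P=[proj(K,o,A,B*[1,1,0]+[0,0,z]+sx*D[:,2]*16+sy*D[:,1]*10) for sx,sy in ((1,1),(1,-1),(-1,-1),(-1,1))];cv2.polylines(a,[np.round(P).astype(np.int32)],True,(0,255,0),1)
a=cv2.resize(a[150:330,230:430],None,fx=2,fy=2)
b=cv2.resize(cv2.imread("pics/o_s.png")[160:260,240:350],(396,360),interpolation=2)
cv2.imwrite("pics/o_z.png",np.hstack([a,b]))
E
```

```text
sd [0.09 0.02 0.24] F [-0.13 -0.07 -0.21] sdF [0.04 0.03 0.21] M [ 0.002 -0.003 -0.025] t 29.275
[{'position': [537.3, 290.1, -1.3], 'score': 0.8}, {'position': [418.3, 176.9, -0.6], 'score': 0.71}] [{'position': [578.8, -161.3, 109.5], 'score': 0.61}]
```

View pics/o_z.png

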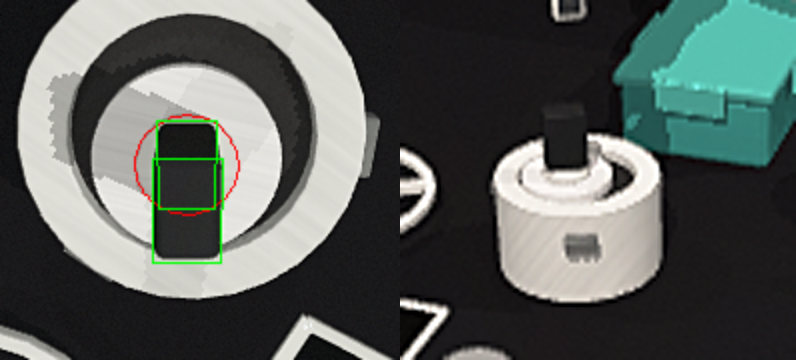

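The picture matches the overlay of an upright, seated shaft. Handing in.

```bash
python3 -c "
from cell import *
print(r.job_done(), read_state()['clock'])"
```

```text
the job is handed in; nothing more can be done
the job is handed in; nothing more can be done
```

The drive shaft is in the bore, fully home, upright and released; I handed the job in at about 29 s of the 72 s allowed. The hand-in reports no verdict, so this rests on my own checks.

- **Locating:** Two wrist-camera views, turned 138° apart, put the bore at about (576.65, −164.3) mm and agreed to 0.2 mm. I lifted the largest shaft from the rest at about 20 mm finger opening and measured its pose in the gripper from its outline.
- **Edge-first entry:** I held the shaft at 0.20 rad with the foot's centre about 0.6 mm below the bore's mouth for more than 0.3 s. I measured no contact force there.
- **Sliding home:** I straightened the shaft and slid it down. No side force stood out from the noise (under about 1 N), and contact came at the expected depth. I pressed with about 4 N in all to seat the collar, against the 15 N limit.
- **Last checks:** After release and retreat, the wrist picture matched an overlay of a fully seated, upright shaft, and the side view showed the collar on the sleeve. The gripper was clear of everything.
- **Where checks fell short:** `place_of` found only the two small look-alikes when asked for `shaft_foot` in the side view, since the foot was hidden in the bore. It put `shaft_grip` about 4 mm off the expected spot, which is within its tolerance. I did not re-measure the bystanders, but the arm felt no contact near any of them.

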